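Make up two watch-repair kits in the blue and green trays

TASK

Make up two repair kits from the stock. In the blue tray stand the black eyeglass on the white pad and the red-lidded jar on the black pad; in the green tray stand the grey aluminium tin on the white pad and the plain boxwood bottle on the black pad. Each thing ends upright in the middle of its pad and released; leave the wooden oiler and the black jar where they are.

Things in the scene. Friction and masses are not known exactly. Their poses are not given: they have to be found in the camera images.
- eyeglass_centre (a point): the watchmaker's eyeglass: a black, waisted, open-ended eyepiece standing on its wide end, round, 36 mm across, 31 mm high, about 20 g. This point is its centre, 15.5 mm above its underside; z up. Loose, upright among the stock on the cabinet top, between the long wooden box (124 mm high) and the drill press; the farthest place leaves more room for a gripper along world x than along y.
- red_jar_centre (a point): the small glass jar with a red lid (the lid is fixed on), round, 37 mm across, 38 mm high, about 60 g. This point is its centre, 19 mm above its underside; z up. Loose, upright among the stock on the cabinet top, between the long wooden box (124 mm high) and the drill press; the farthest place leaves more room for a gripper along world x than along y.
- wood_bottle_centre (a point): the plain boxwood bottle: pale wood, straight-sided, fixed lid, round, 28 mm across, 34 mm high, about 30 g; not the waisted oiler. This point is its centre, 17 mm above its underside; z up. Loose, upright among the stock on the cabinet top, between the long wooden box (124 mm high) and the drill press; the farthest place leaves more room for a gripper along world x than along y.
- grey_tin_centre (a point): the low round aluminium tin, grey, with a fluted lid (fixed on), 36 mm across, 19 mm high, about 30 g. This point is its centre, 9.5 mm above its underside; z up. Loose, upright among the stock on the cabinet top, between the long wooden box (124 mm high) and the drill press; the farthest place leaves more room for a gripper along world x than along y.
- blue_tray: the blue kit tray, fixed, left (on the desk) or right of the stock: 80 mm along its x, 120 mm along its y, thin rim 7 mm high. Origin: centre of its underside, at the height of the cabinet top; z up. On its floor two round pads, 44 mm across, tops 5 mm above the origin: white at y = +30 mm, black at y = -30 mm, both x = 0. Fingers have more room across the tray (its x) than along it.
- green_tray: the green kit tray, fixed, left (on the desk) or right of the stock: 80 mm along its x, 120 mm along its y, thin rim 7 mm high. Origin: centre of its underside, at the height of the cabinet top; z up. On its floor two round pads, 44 mm across, tops 5 mm above the origin: white at y = +30 mm, black at y = -30 mm, both x = 0. Fingers have more room across the tray (its x) than along it.
- oiler_centre (a point): bystander, to be left alone: a pale wooden oiler stand, waisted like a chess pawn with a small round knob on top, 31 mm across, 32 mm high. It stands on the cabinet top in front of the long wooden box. This point is its centre, 16 mm above its underside.
- black_jar_centre (a point): bystander, to be left alone: a black cylindrical oil jar, 32 mm across, 45 mm high, standing on the cabinet top in front of the long wooden box. This point is its centre, 22.5 mm above its underside. Also mind the fixed surroundings (m): drill press over x 0.53 to 0.67, y -0.31 to -0.15, 0.38 high; watches hanging 0.24 up from x = 0.645 on; wall corner at x 0.49, y -0.41.
Mind the look-alikes: they are no part of the job. Leave any turquoise look-alike of the part that bears eyeglass_centre alone.

How it is judged:
At the end, for the whole second after the job is handed in: Each of the four things stands on its pad of its tray, its centre within 12 mm of the pad's centre along and across the tray and within 4 mm of its standing height, upright within 7 degrees, released and at rest; the oiler and the black jar are within 20 mm of where they began (x of eyeglass_centre in the frame of blue_tray between -0.012 and 0.012 m and y of eyeglass_centre in the frame of blue_tray between 0.018 and 0.042 m and z of eyeglass_centre in the frame of blue_tray between 0.0165 and 0.0245 m and angle between each of eyeglass_centre, red_jar_centre, grey_tin_centre, wood_bottle_centre's own z axis and vertical below 0.12 rad and linear speed of each of eyeglass, red_jar, grey_tin, wood_bottle below 0.01 m/s and x of red_jar_centre in the frame of blue_tray between -0.012 and 0.012 m and y of red_jar_centre in the frame of blue_tray between -0.042 and -0.018 m and z of red_jar_centre in the frame of blue_tray between 0.02 and 0.028 m and x of grey_tin_centre in the frame of green_tray between -0.012 and 0.012 m and y of grey_tin_centre in the frame of green_tray between 0.018 and 0.042 m and z of grey_tin_centre in the frame of green_tray between 0.0105 and 0.0185 m and x of wood_bottle_centre in the frame of green_tray between -0.012 and 0.012 m and y of wood_bottle_centre in the frame of green_tray between -0.042 and -0.018 m and z of wood_bottle_centre in the frame of green_tray between 0.018 and 0.026 m and distance of each of oiler_centre, black_jar_centre from where it was at the start of the episode below 0.02 m); the robot touches nothing.
It fails at once if the wooden oiler is pushed or carried more than 20 mm from its place (distance of oiler_centre from where it was at the start of the episode above 0.02 m).
It fails at once if the black jar is pushed or carried more than 20 mm from its place (distance of black_jar_centre from where it was at the start of the episode above 0.02 m).
It also fails if it takes over 128 s, if anything falls off the work surface, if the arm or the gripper's body presses on something with over 40 N, if the wrist force passes 120 N, or if a joint passes its speed limit or range.

ROBOT

A 6-joint arm with a two-finger parallel gripper is mounted at the origin on a cart in front of the work surface, level with it; the furniture and walls round the work are solid. World frame = base frame: x ahead of the robot, y to its left, z up, the work surface at z = 0. Lengths are in m, angles in rad, forces in N, time in s.
With the tool pointing down it reaches from about 0.325 to 0.775 m from the base axis. Payload 5.5 kg.
Tool frame: the origin (TCP) lies between the finger pads; the fingertips stand 8 mm ahead of it and the grasp point (between the pads) lies 11 mm behind it (tcp_to_tips is the distance from the TCP to the fingertips, in m); z points along the fingers, y is the line along which they close (so a half turn about z gives the same grasp; the last joint's range is limited). The gripper opens to 88 mm and grips with 3 to 60 N. Pads are 20 mm wide; open, the fingers measure 115 mm over their backs; the gripper's body (75 mm by 178 mm) begins 61 mm behind the grasp point.
Start: joints at [-1.305, 0.091, 1.231, -0, 1.82, -0.057], TCP at [0.19, -0.569, 0.231] pointing down, gripper open.
Joint ranges: [-2.87, 2.87], [-0.86, 2.18], [0.17, 2.46], [-1.51, 4.65], [0.06, 2.69], [-2.65, 2.65]. Speed limits (rad/s): [2.57, 2.57, 3.01, 3.14, 3.14, 3.14].

INTERFACE

Orientations are given as a unit quaternion [w, x, y, z].
In Python, from bench import * gives the robot as it stands. Calls block until the motion is done:
- move_to(position, orientation): joint-space move of the TCP to a pose.
- move_l(position, speed=0.15, orientation=None): straight line of the TCP; orientation=None keeps the orientation; speed is the mean speed in m/s.
- movej(angles): joint-space move.
- gripper_open() and close(): open the fingers fully, or close them until they stop; the grip force is fixed at half the most.
- hold(seconds).
- inverse_kinematics(position, orientation): joint angles nearest the present ones, or None.
- state(): the state.
- get_image(name): name is "scene" or "top" or "wrist"; returns a dict with "frame" (480x640x3 uint8, blue, green, red), "depth" (480x640 float32, m along the optical axis (not along the pixel's ray), 0 where there is no reading), "camera_matrix" (3x3 intrinsics, pixels), "k1" (the pictures are not rectified: a ray, as slopes to the right and down, at radius r is drawn at 1 + k1 r^2 times it, then the intrinsics apply), "view" (4x4, takes a point from world to camera coordinates). Camera axes: x right, y up, looking along -z (the intrinsics and any distortion apply to the point x, -y, -z); pixel columns grow to the right and rows downward; lengths in m; the calibration is good to about 2 mm. A picture is of the moment at which its call begins.
A pose or a line that the arm cannot do raises IKError and nothing moves.
- job_done(): hands the job in; it is judged then, once.
The state is a dict: "time": time; "joint_pos": joint angles; "dq": joint speeds; "joint_torque": joint torques, N m; "ee_pos": TCP position; "ee_rot": TCP orientation; "ft_force": force on the tool from outside, world axes, zero at the start; "moment": the same for the moment, N m; "finger_gap": finger opening in m; "finger_force": force on a finger pad.
Only numpy, scipy, OpenCV 4.12 (cv2) and the standard library are available. Lean on these libraries where they do the work, as an engineer would, in place of code of your own. Each camera call takes 0.05 s, during which the arm holds its last target. There are 200 camera calls.

## Working session

There is one attempt and no reset: what is moved stays moved. The work goes in short steps, each a Python script; the robot and the scene stay as the last script left them, time stands still between calls to the robot, and variables do not carry over. Pictures are saved under pics/ and viewed, at most 14 in all, crops included, and the job is handed in when it is done.

```bash
mkdir -p pics; cat > h.py <<'E'
from bench import *
import numpy as np, cv2
def snap(n,f):
    im=get_image(n); cv2.imwrite(f'pics/{f}.png',im['frame']); np.savez(f'pics/{f}.npz',**{k:np.array(v) for k,v in im.items()}); return im
def ray(im,u,v):
    K=np.array(im['camera_matrix']); k=float(im['k1'])
    xy=cv2.undistortPoints(np.array([[[u,v]]],float),K,np.array([k,0,0,0.])).ravel()
    V=np.array(im['view']); R=V[:3,:3]; o=-R.T@V[:3,3]
    return o,R.T@np.array([xy[0],-xy[1],-1.])
def onz(im,u,v,z):
    o,d=ray(im,u,v); return o+d*(z-o[2])/d[2]
def cloud(im):
    K=np.array(im['camera_matrix']); k=float(im['k1']); D=np.array(im['depth']); h,w=D.shape
    g=np.stack(np.meshgrid(np.arange(w),np.arange(h)),-1).reshape(-1,1,2).astype(float)
    xy=cv2.undistortPoints(g,K,np.array([k,0,0,0.])).reshape(h,w,2)
    P=np.dstack([xy[...,0]*D,-xy[...,1]*D,-D]); V=np.array(im['view'])
    Q=(P-V[:3,3])@V[:3,:3]; Q[D==0]=np.nan; return Q
E
python3 - <<'E'
from h import *
for n in('scene','top','wrist'):
    im=snap(n,n+'0'); V=im['view']; print(n,-V[:3,:3].T@V[:3,3],im['k1'])
print(state())
E
```

```text
scene [0.01869196 0.82434173 0.73753528] -0.031245875942467298
top [0.2584023  0.06516346 1.21431223] 0.0282070621844521
wrist [ 0.25332901 -0.54813974  0.38361746] 0.007069193830596882
{'time': 0.15, 'joint_pos': array([-1.30467255e+00,  9.17085461e-02,  1.23158275e+00,  4.27946031e-05,
        1.81980966e+00, -5.67176476e-02]), 'dq': array([ 0.00025034, -0.00182249, -0.00314585, -0.00070342,  0.00114667,
        0.00015171]), 'joint_torque': array([ 1.57995470e-03, -4.47044349e+01, -4.06907594e+01,  6.98788580e-02,
        2.74568464e-02, -1.21343587e-04]), 'ee_pos': array([ 0.19030465, -0.56880194,  0.22976804]), 'ee_rot': array([-7.52191434e-04,  9.86998816e-01,  1.60725756e-01, -5.81903060e-05]), 'ft_force': array([-0.41306448, -0.3533077 , -0.4743074 ]), 'moment': array([0.01739887, 0.02173128, 0.02997828]), 'finger_force': 0.0, 'finger_gap': 0.08786876912027845}
```

View pics/scene0.png

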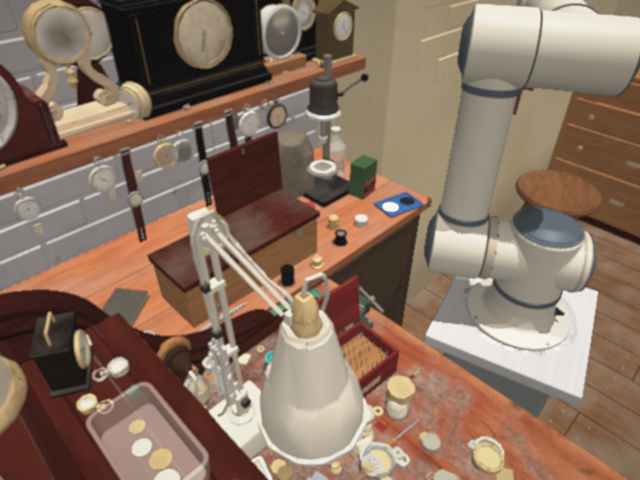

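View pics/top0.png

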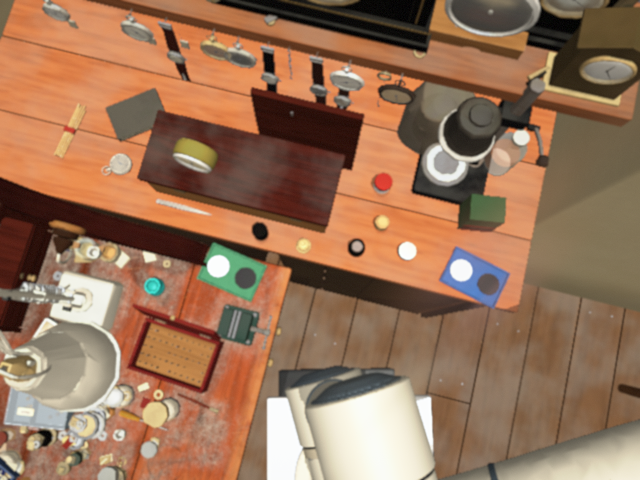

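The top view shows the red jar (383,182), bottle (382,222), eyeglass (357,247), tin (407,251), black jar (260,231), oiler (303,245), green tray (232,270) and blue tray (475,277).

```bash
python3 - <<'E'
import sys
from h import *
im=np.load('pics/top0.npz'); Q=cloud(im); F=im['frame']
for n,(u,v) in dict(red=(383,182),bot=(382,222),eye=(357,247),tin=(407,251),blk=(260,231),oil=(303,245)).items():
    m=np.zeros(Q.shape[:2],bool); m[v-18:v+18,u-18:u+18]=1
    m&=(np.nan_to_num(Q[...,2])>0.008)
    k,l,s,c=cv2.connectedComponentsWithStats(m.astype(np.uint8))
    i=min(range(1,k),key=lambda i:np.hypot(*(c[i]-[u,v])))
    P=Q[l==i]; zt=np.percentile(P[:,2],90); T=P[P[:,2]>zt-.006]
    print(n,s[i],'top z',zt.round(4),'mean',T.mean(0).round(4),'mid',((T.min(0)+T.max(0))/2).round(4),'ext',np.ptp(T,axis=0).round(4))
hsv=cv2.cvtColor(F,cv2.COLOR_BGR2HSV)
for n,(u,v),lo,hi in(('blue',(475,277),(105,120,60),(125,255,255)),('green',(232,270),(60,80,40),(90,255,255))):
    m=np.zeros(F.shape[:2],np.uint8); m[v-40:v+40,u-45:u+45]=cv2.inRange(hsv,lo,hi)[v-40:v+40,u-45:u+45]
    k,l,s,c=cv2.connectedComponentsWithStats(m); i=1+np.argmax(s[1:,4])
    cs,_=cv2.findContours((l==i).astype(np.uint8),cv2.RETR_EXTERNAL,cv2.CHAIN_APPROX_NONE)
    r=cv2.minAreaRect(np.concatenate(cs)); b=cv2.boxPoints(r); B=np.array([onz(im,*p,.007) for p in b])
    e=[np.linalg.norm(B[j]-B[j-1]).round(4) for j in range(4)]
    print(n,'centre',onz(im,*r[0],.007).round(4),'edges',e,'corners',B[:,:2].round(4).tolist())
    g=F[v-40:v+40,u-45:u+45]; gh=hsv[v-40:v+40,u-45:u+45]
    w=cv2.inRange(gh,(0,0,170),(180,60,255)); kk=cv2.inRange(g,(0,0,0),(60,60,60))
    for nm,q in(('white',w),('black',kk)):
        k,l,s,c=cv2.connectedComponentsWithStats(q)
        for i in range(1,k):
            if s[i,4]>100:
                p=c[i]+[u-45,v-40]; print(' ',nm,s[i,4],p.round(1),onz(im,*p,.005).round(4), Q[int(p[1]),int(p[0])].round(4))
for u,v in((330,280),(430,240),(190,180),(330,180)): print(Q[v,u].round(4))
a=cv2.resize(F[140:320,180:540],(800,400),interpolation=cv2.INTER_CUBIC); cv2.imwrite('pics/crop.png',a)
E
```

```text
red [374 173  19  21 308] top z 0.0405 mean [ 0.5677 -0.0782  0.0381] mid [ 0.5671 -0.0781  0.0395] ext [0.0345 0.0348 0.0101]
bot [375 215  15  15 174] top z 0.0354 mean [ 0.4868 -0.0735  0.0331] mid [ 0.487  -0.0738  0.0354] ext [0.0252 0.0261 0.0116]
eye [348 238  18  18 229] top z 0.0333 mean [ 0.4382 -0.0222  0.031 ] mid [ 0.4381 -0.0227  0.0323] ext [0.0302 0.0304 0.0099]
tin [399 242  18  18 252] top z 0.0221 mean [ 0.429  -0.1233  0.0197] mid [ 0.4295 -0.1235  0.0212] ext [0.0331 0.0342 0.0102]
blk [252 222  17  18 242] top z 0.0479 mean [0.4717 0.1706 0.0456] mid [0.4713 0.1704 0.0462] ext [0.0299 0.0299 0.0085]
oil [297 238  14  14 132] top z 0.0296 mean [0.4446 0.0853 0.0272] mid [0.4439 0.0844 0.0307] ext [0.0202 0.022  0.014 ]
blue centre [ 0.3591 -0.2575  0.007 ] edges [np.float64(0.0594), np.float64(0.1191), np.float64(0.0595), np.float64(0.118)] corners [[0.3778, -0.1949], [0.3995, -0.312], [0.3405, -0.3196], [0.3191, -0.2036]]
  white 407 [460.7 269.7] [ 0.3901 -0.2308  0.005 ] [ 0.3916 -0.2297  0.0039]
green centre [0.3944 0.2304 0.007 ] edges [np.float64(0.1183), np.float64(0.0799), np.float64(0.1195), np.float64(0.0794)] corners [[0.3825, 0.3001], [0.4561, 0.269], [0.4063, 0.1604], [0.3337, 0.1924]]
  white 426 [217.9 265.8] [0.4049 0.2578 0.005 ] [0.407  0.26   0.0026]
  black 108 [260.1 233.6] [0.4697 0.1728 0.005 ] [0.464  0.1695 0.0441]
  black 994 [215.2 248.2] [0.4409 0.2636 0.005 ] [0.441  0.2637 0.0074]
[ 0.4099  0.0218 -0.3842]
[ 0.4513 -0.1719  0.0057]
[0.5521 0.2927 0.1238]
[0.5486 0.0321 0.123 ]
```

View pics/crop.png

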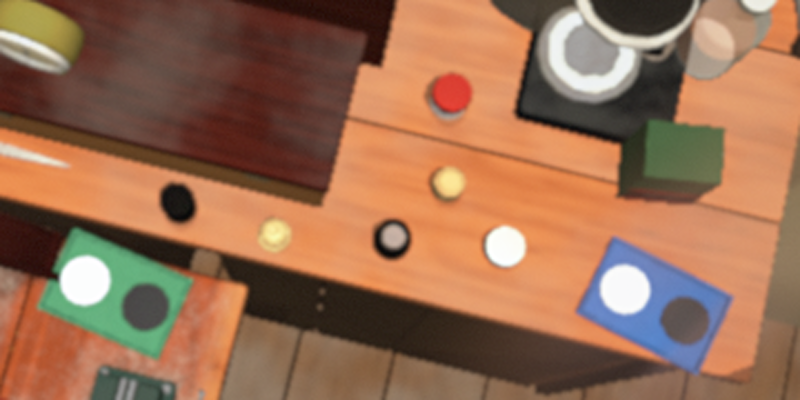

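```bash
cat > geo.py <<'E'
from h import *
from scipy.spatial.transform import Rotation as Ro
def quat(a):
    y=np.array([np.cos(a),np.sin(a),0]); z=np.array([0,0,-1.]); 
    q=Ro.from_matrix(np.stack([np.cross(y,z),y,z],1)).as_quat(); return [q[3],*q[:3]]
im=np.load('pics/top0.npz')
px=dict(bw=(461,270),bb=(488.3,284.5),gw=(218.1,266.1),gb=(245.3,277.7))
P={k:onz(im,*p,.005)[:2] for k,p in px.items()}
def tray(w,b):
    c=(P[w]+P[b])/2; d=P[w]-P[b]; L=np.linalg.norm(d); d/=L; return c,d,L
obj=dict(red=(.5677,-.0782),bot=(.4868,-.0735),eye=(.4382,-.0222),tin=(.4290,-.1233))
pads={}
for n,(w,b) in dict(blue=('bw','bb'),green=('gw','gb')).items():
    c,d,L=tray(w,b); pads[n+'W']=c+.03*d; pads[n+'B']=c-.03*d
    pads[n+'a']=np.arctan2(d[1],d[0])-np.pi/2
E
python3 - <<'E'
from geo import *
for n in('bw','bb'),('gw','gb'): print(tray(*n))
print(pads)
Q=np.concatenate([cloud(np.load(f'pics/{f}0.npz')).reshape(-1,3) for f in('top','scene')])
Q=Q[np.isfinite(Q).all(1)]
Q=Q[(Q[:,0]>.25)&(Q[:,0]<.75)&(abs(Q[:,1])<.45)&(Q[:,2]>.012)&(Q[:,2]<.35)]
def clr(q,hx,hy): return np.maximum(abs(q[:,0])-hx,abs(q[:,1])-hy).min() if len(q) else 9
jobs=[('red',obj['red'],.012,.022),('bot',obj['bot'],.012,.017),('eye',obj['eye'],.007,.022),('tin',obj['tin'],.0065,.022)]+[(k,v,.012,.0) for k,v in pads.items() if k[-1]!='a']
for n,c,tip,r in jobs:
    bz=tip+.080; out=[]
    for a in np.radians(np.arange(-90,90,15)):
        D=Q[:,:2]-c; t=np.stack([D@[np.sin(a),-np.cos(a)],D@[np.cos(a),np.sin(a)]],1); z=Q[:,2]
        B=t[(z>bz-.004)]; F=t[(z>max(tip,.013))&(np.hypot(*D.T)>r+.004)]
        f1=F-[0,.051]; f2=F+[0,.051]
        ik=inverse_kinematics([*c,tip+.008],quat(a)); ik2=inverse_kinematics([*c,tip+.008],quat(a+np.pi))
        out.append((int(round(np.degrees(a))),round(1000*clr(B,.0375,.089)),round(1000*min(clr(f1,.010,.0068),clr(f2,.010,.0068))),*[None if k is None else round(float(k[5]),2) for k in(ik,ik2)]))
    print(n,out)
E
```

```text
(array([ 0.37451946, -0.25766719]), array([0.49253449, 0.87029293]), np.float64(0.06062654944501062))
(array([0.39226872, 0.22992125]), array([0.40424362, 0.91465135]), np.float64(0.060010844809590035))
{'blueW': array([ 0.38929549, -0.2315584 ]), 'blueB': array([ 0.35974342, -0.28377597]), 'bluea': np.float64(-0.5149995841462709), 'greenW': array([0.40439603, 0.25736079]), 'greenB': array([0.38014141, 0.20248171]), 'greena': np.float64(-0.41615172047115623)}
red [(-90, -25, 4, 1.37, -1.77), (-75, -25, 4, 1.11, -2.03), (-60, -22, 7, 0.85, -2.29), (-45, -16, 12, 0.59, -2.55), (-30, -16, 11, 0.33, None), (-15, -14, 8, 0.07, None), (0, -16, 9, -0.2, None), (15, -15, 8, -0.46, None), (30, -15, 14, -0.72, 2.42), (45, -20, 10, -0.98, 2.16), (60, -18, 11, -1.24, 1.9), (75, -21, 5, -1.51, 1.64)]
bot [(-90, 6, 21, 1.35, -1.79), (-75, 4, 7, 1.09, -2.05), (-60, 10, -3, 0.83, -2.31), (-45, 17, -4, 0.57, -2.58), (-30, 8, 1, 0.3, None), (-15, 11, 3, 0.04, None), (0, 29, 5, -0.22, None), (15, 19, 4, -0.48, None), (30, 9, -1, -0.74, 2.4), (45, 4, -1, -1.0, 2.14), (60, 5, 3, -1.27, 1.88), (75, 12, 14
[... 1282 characters left out ...]
26, -1.79, 1.35), (75, 58, 27, -2.05, 1.09)]
greenW [(-90, 44, -4, 2.07, -1.08), (-75, 26, 5, 1.8, -1.34), (-60, 16, 12, 1.54, -1.6), (-45, 13, 19, 1.28, -1.86), (-30, 14, 27, 1.02, -2.12), (-15, 21, 21, 0.76, -2.38), (0, 12, 13, 0.5, None), (15, 13, 1, 0.23, None), (30, 16, -7, -0.03, None), (45, 26, -7, -0.29, None), (60, 44, -6, -0.55, 2.59), (75, 72, -7, -0.81, 2.33)]
greenB [(-90, 34, 15, 1.98, -1.16), (-75, 21, 31, 1.72, -1.42), (-60, 13, 17, 1.46, -1.68), (-45, 9, 5, 1.2, -1.95), (-30, 18, 3, 0.93, -2.21), (-15, 17, 1, 0.67, -2.47), (0, 11, 1, 0.41, None), (15, 19, 6, 0.15, None), (30, 23, 10, -0.11, None), (45, 33, 21, -0.37, None), (60, 51, 17, -0.64, 2.5), (75, 63, 19, -0.9, 2.24)]
```

```bash
python3 - <<'E'
from geo import *
for n in ('top','scene'):
    Q=cloud(np.load(f'pics/{n}0.npz')).reshape(-1,3); Q=Q[np.isfinite(Q).all(1)]
    for nm,c,a,b,hy in(('red',obj['red'],0,.088,.11),('blueW',pads['blueW'],-29.5,.088,.11),('blueB',pads['blueB'],-29.5,.088,.11),('greenB',pads['greenB'],-23.8,.088,.11),('greenW',pads['greenW'],-23.8,.088,.11),('eye',obj['eye'],-15,.083,.1)):
        a=np.radians(a);D=Q[:,:2]-c; t=np.stack([D@[np.sin(a),-np.cos(a)],D@[np.cos(a),np.sin(a)]],1)
        m=(abs(t[:,0])<.055)&(abs(t[:,1])<hy)&(Q[:,2]>b)&(Q[:,2]<.4)
        S=np.c_[Q[m],t[m]]; S=S[np.argsort(S[:,2])]
        print(n,nm,len(S)); print(S[::max(1,len(S)//14)].round(3))
E
```

```text
top red 1947
[[ 0.66  -0.131  0.088  0.053  0.092]
 [ 0.673 -0.133  0.148  0.055  0.105]
 [ 0.655 -0.048  0.264 -0.03   0.088]
 [ 0.652 -0.064  0.279 -0.014  0.084]
 [ 0.652 -0.061  0.292 -0.017  0.084]
 [ 0.652 -0.068  0.3   -0.01   0.084]
 [ 0.669 -0.043  0.312 -0.035  0.101]
 [ 0.667 -0.057  0.318 -0.022  0.1  ]
 [ 0.653 -0.077  0.324 -0.001  0.085]
 [ 0.655 -0.12   0.331  0.042  0.088]
 [ 0.668 -0.071  0.338 -0.007  0.1  ]
 [ 0.671 -0.086  0.341  0.008  0.103]
 [ 0.669 -0.097  0.342  0.019  0.101]
 [ 0.655 -0.125  0.343  0.047  0.087]
 [ 0.663 -0.097  0.347  0.019  0.095]]
top blueW 567
[[ 0.497 -0.231  0.088 -0.054  0.093]
 [ 0.472 -0.258  0.095 -0.018  0.085]
 [ 0.471 -0.265  0.1   -0.011  0.088]
 [ 0.473 -0.245  0.102 -0.03   0.079]
 [ 0.501 -0.24   0.102 -0.047  0.102]
 [ 0.48  -0.252  0.103 -0.027  0.089]
 [ 0.507 -0.244  0.104 -0.047  0.109]
 [ 0.478 -0.261  0.104 -0.018  0.091]
 [ 0.487 -0.241  0.104 -0.04   0.09 ]
 [ 0.501 -0.242  0.105 -0.046  0.102]
 [ 0.489 -0.243  0.105 -0.039  0.092]
 [ 0.485 -0.274  0.106 -0.01   0.104]
 [ 0.481 -0.281  0.106 -0.002  0.104]
 [ 0.479
[... 2716 characters left out ...]
.232  0.105 -0.05   0.09 ]
 [ 0.482 -0.256  0.106 -0.025  0.093]]
scene blueB 11
[[ 0.468 -0.289  0.091 -0.049  0.097]
 [ 0.47  -0.293  0.092 -0.047  0.101]
 [ 0.471 -0.287  0.095 -0.052  0.099]
 [ 0.469 -0.29   0.097 -0.049  0.098]
 [ 0.47  -0.284  0.099 -0.054  0.096]
 [ 0.481 -0.293  0.102 -0.052  0.11 ]
 [ 0.468 -0.286  0.102 -0.052  0.095]
 [ 0.47  -0.29   0.103 -0.049  0.1  ]
 [ 0.473 -0.288  0.103 -0.051  0.1  ]
 [ 0.474 -0.292  0.104 -0.049  0.104]
 [ 0.475 -0.287  0.106 -0.054  0.102]]
scene greenB 4
[[ 0.279  0.246  0.162  0.001 -0.11 ]
 [ 0.279  0.24   0.162  0.007 -0.108]
 [ 0.28   0.244  0.163  0.002 -0.108]
 [ 0.28   0.248  0.164 -0.002 -0.11 ]]
scene greenW 0
[]
scene eye 0
[]
```

```bash
cat > act.py <<'E'
from geo import *
def A(d): return quat(np.radians(d))
def pick(c,tip,deg,back=0.,h=.12):
    z=tip+.008
    move_to([c[0]-back,c[1],z+h if not back else z+.09],A(deg))
    if back: move_l([c[0]-.012,c[1],z+.035],.2)
    move_l([*c,z],.12); close(); s=state(); print('gap',s['finger_gap'],'F',s['finger_force'])
    if back: move_l([c[0]-.012,c[1],z+.03],.15)
    move_l([c[0]-back,c[1],.16],.2); print('gap up',state()['finger_gap'],state()['time'])
def place(c,tip,deg):
    z=tip+.008+.005+.0012
    move_to([*c,.16],A(deg)); move_l([*c,z+.02],.2); move_l([*c,z],.05); s=state(); print('ee',s['ee_pos'],s['ft_force'])
    gripper_open(); move_l([*c,.16],.2); print('t',state()['time'],state()['ft_force'])
E
python3 - <<'E'
from act import *
move_to([.15,-.40,.25],A(-30)); move_to([.36,-.1,.22],A(0)); print(state()['time'])
pick(np.array(obj['bot'])-[.004,0],.012,0); snap('top','top1'); 
E
```

```text
2.2583
gap 0.026718168516045172 F 29.99853394314414
gap up 0.026571047998851294 5.8833
```

```bash
python3 - <<'E'
from act import *
place(pads['greenB'],.012,-75)
pick(obj['eye'],.007,-15); im=snap('top','top2')
cv2.imwrite('pics/c2.png',cv2.resize(im['frame'][140:320,180:540],(800,400),interpolation=cv2.INTER_CUBIC))
E
```

```text
ee [0.3800108  0.20242513 0.0259995 ] [ 0.52730823 -0.40591844 -0.64819997]
t 10.7583 [ 0.88366231  0.63178534 -0.94657741]
gap 0.03296820895097787 F 29.879278486132534
gap up 0.03260203232047731 15.0917
```

View pics/c2.png

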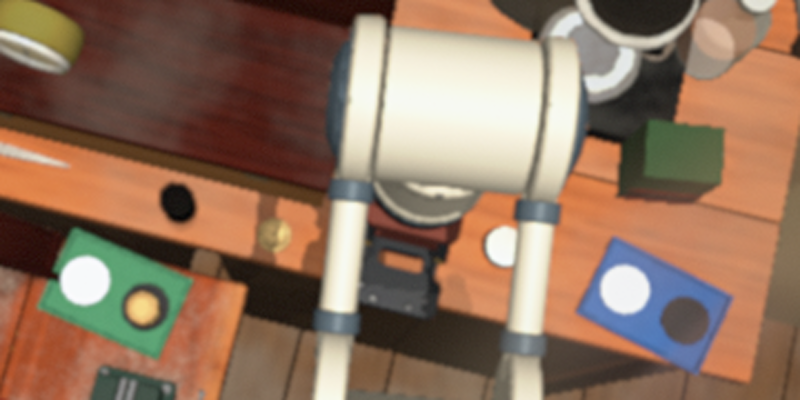

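```bash
python3 - <<'E'
from act import *
Q=cloud(np.load('pics/top2.npz')); print(state()['ee_pos'],state()['joint_pos'].round(2))
def uv(x,y): return int(180+x*.45),int(140+y*.45)
for p in((345,100),(400,110),(460,110),(520,110),(575,110),(460,40),(460,180),(350,250),(540,250),(400,280),(410,205),(335,100),(582,110)):
    u,v=uv(*p); print(p,Q[v,u].round(3))
for n,t in(('red',(obj['red'],.020)),('blueB',(pads['blueB'],.025)),('blueW',(pads['blueW'],.02))): print(n,inverse_kinematics([*t[0],t[1]],A({'red':0,'blueB':-50,'blueW':-75}[n])).round(2))
E
```

```text
[ 0.43745896 -0.02211591  0.15807001] [-0.13 -0.35  1.77  0.    1.73  0.13]
(345, 100) [0.433 0.039 0.535]
(400, 110) [0.426 0.01  0.541]
(460, 110) [ 0.426 -0.02   0.541]
(520, 110) [ 0.425 -0.051  0.542]
(575, 110) [ 0.424 -0.078  0.545]
(460, 40) [ 0.466 -0.023  0.531]
(460, 180) [ 0.395 -0.023  0.509]
(350, 250) [0.36  0.037 0.496]
(540, 250) [ 0.358 -0.066  0.498]
(400, 280) [ 0.369 -0.008  0.273]
(410, 205) [ 0.402 -0.005  0.393]
(335, 100) [0.435 0.044 0.527]
(582, 110) [ 0.427 -0.084  0.533]
red [-0.2   0.08  1.62 -0.    1.44 -0.2 ]
blueB [-0.74 -0.24  1.91 -0.    1.47  0.13]
blueW [-0.61 -0.25  1.93 -0.    1.46  0.7 ]
```

```bash
python3 - <<'E'
from act import *
for n in('top','scene'):
    Q=cloud(np.load(f'pics/{n}0.npz')).reshape(-1,3); Q=Q[np.isfinite(Q).all(1)]
    for lab,x0,x1,y0,y1,z0,z1 in(('drillhead',.50,.64,-.20,-.08,.26,.42),('drillmid',.48,.66,-.16,-.04,.08,.26),('boxpanel',.48,.67,-.04,.06,.06,.40)):
        m=np.all((Q>[x0,y0,z0])&(Q<[x1,y1,z1]),1); S=Q[m]; print(n,lab,len(S))
        if len(S): print(' min',S.min(0).round(3),'max',S.max(0).round(3),'p2',np.percentile(S,2,0).round(3),'p98',np.percentile(S,98,0).round(3))
E
```

```text
top drillhead 2329
 min [ 0.542 -0.2    0.26 ] max [ 0.64  -0.145  0.352] p2 [ 0.548 -0.199  0.261] p98 [ 0.639 -0.151  0.35 ]
top drillmid 798
 min [ 0.556 -0.16   0.08 ] max [ 0.66 -0.05  0.26] p2 [ 0.561 -0.159  0.085] p98 [ 0.659 -0.061  0.259]
top boxpanel 3889
 min [ 0.48  -0.023  0.06 ] max [0.67  0.06  0.309] p2 [ 0.489 -0.018  0.089] p98 [0.669 0.059 0.293]
scene drillhead 1138
 min [ 0.545 -0.2    0.26 ] max [ 0.64  -0.145  0.352] p2 [ 0.55  -0.198  0.261] p98 [ 0.638 -0.151  0.349]
scene drillmid 564
 min [ 0.557 -0.16   0.08 ] max [ 0.66  -0.049  0.26 ] p2 [ 0.562 -0.159  0.082] p98 [ 0.659 -0.058  0.26 ]
scene boxpanel 2181
 min [ 0.481 -0.021  0.109] max [0.67  0.06  0.302] p2 [ 0.496 -0.017  0.116] p98 [0.668 0.059 0.279]
```

```bash
python3 - <<'E'
from act import *
place(pads['blueW'],.007,-75)
pick(obj['tin'],.0065,-30); place(pads['greenW'],.0065,-30)
move_to([.40,-.05,.2],A(0)); snap('wrist','w3'); im=snap('top','top3')
cv2.imwrite('pics/c3.png',cv2.resize(im['frame'][140:320,180:540],(800,400),interpolation=cv2.INTER_CUBIC))
E
```

```text
ee [ 0.38911713 -0.23150822  0.02097044] [ 0.16957189 -0.65075305 -1.04613274]
t 19.1083 [-0.54622598 -1.21339166 -0.73366392]
gap 0.03362014327620332 F 29.996528960800788
gap up 0.03345685511120582 22.6
ee [0.40423117 0.25730828 0.02044965] [ 0.52999778 -0.10539463 -0.67454255]
t 27.1333 [ 0.07794168 -0.32178261  0.46806443]
```

View pics/c3.png

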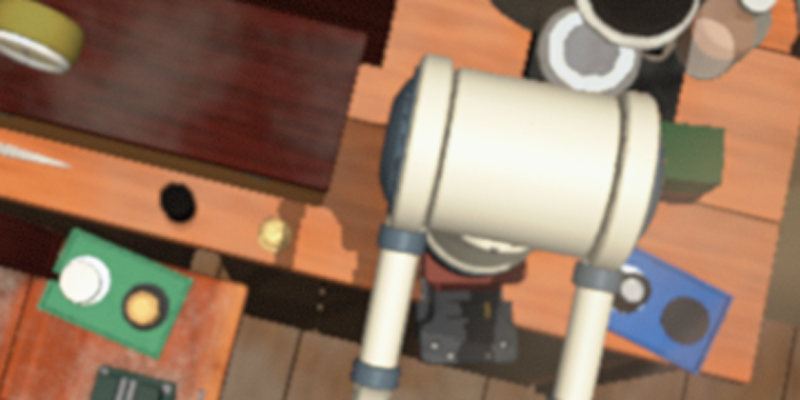

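View pics/w3.png

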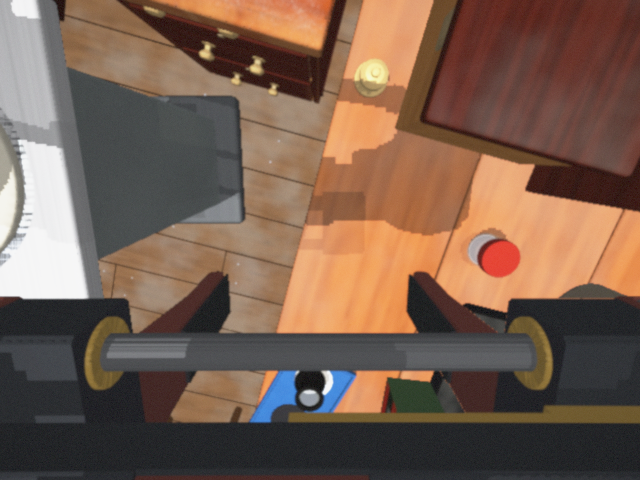

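```bash
python3 - <<'E'
from act import *
import act
w=np.load('pics/w3.npz'); print('red w',onz(w,497,257,.038), 'eye w',onz(w,314,383,.0205))
Q=cloud(np.load('pics/top0.npz')).reshape(-1,3); Q=Q[np.isfinite(Q).all(1)]
S=Q[np.all((Q>[.5,-.2,.305])&(Q<[.64,-.1,.42]),1)]; print('drill high',S.min(0),S.max(0))
def T(deg): 
    r=Ro.from_euler('z',deg,degrees=True)*Ro.from_euler('x',-3.5,degrees=True)*Ro.from_quat([*quat(0)[1:],quat(0)[0]]); q=r.as_quat(); return [q[3],*q[:3]]
act.A=T
print(inverse_kinematics([*obj['red'],.024],T(0)))
pick(obj['red'],.016,0,back=.05)
print(state()['ft_force'])
move_to([.40,-.10,.18],T(-25))
place(pads['blueB'],.016,-50)
E
```

```text
red w [ 0.56826041 -0.07546314  0.038     ] eye w [ 0.39618433 -0.22290582  0.0205    ]
drill high [ 0.55218852 -0.19998311  0.30500613] [ 0.63999976 -0.15404798  0.35241292]
[-0.16032276  0.0725534   1.6201776  -0.06082765  1.43933892 -0.15263432]
gap 0.034794615974982394 F 30.000350647799223
gap up 0.0347999970986101 31.95
[-0.18593029 -0.04026781 -0.24601951]
ee [ 0.3595589  -0.28371838  0.02995155] [ 0.1445725  -0.23524668 -1.71181799]
t 36.275 [ 0.48572955 -0.20609523 -0.61160106]
```

```bash
python3 - <<'E'
from act import *
move_to([.15,-.40,.25],A(-30)); im=snap('top','top4'); snap('scene','s4')
cv2.imwrite('pics/c4.png',cv2.resize(im['frame'][140:320,180:540],(800,400),interpolation=cv2.INTER_CUBIC))
Q=cloud(im)
def top(c,r=.03):
    P=Q.reshape(-1,3); P=P[np.isfinite(P).all(1)]; P=P[(np.hypot(*(P[:,:2]-c).T)<r)&(P[:,2]>.013)&(P[:,2]<.07)]
    zt=np.percentile(P[:,2],90); T=P[P[:,2]>zt-.006]; return T.mean(0),np.ptp(T,axis=0)
for n,k in(('eye','blueW'),('red','blueB'),('tin','greenW'),('bot','greenB')):
    m,e=top(pads[k]); a=pads[k[:-1]+'a']; d=m[:2]-pads[k]
    print(n,'top z',m[2].round(4),'tray dx,dy mm',(1000*np.array([d@[np.cos(a),np.sin(a)],d@[-np.sin(a),np.cos(a)]])).round(1),e.round(3))
for n,c in(('blk',(.4717,.1706)),('oil',(.4446,.0853))): print(n,top(c)[0].round(4))
E
```

```text
eye top z 0.0361 tray dx,dy mm [-2.2 -0.7] [0.03  0.031 0.012]
red top z 0.0434 tray dx,dy mm [-3.   0.2] [0.035 0.036 0.01 ]
tin top z 0.0284 tray dx,dy mm [-4.1  4.2] [0.032 0.043 0.025]
bot top z 0.0383 tray dx,dy mm [-3.  -0.7] [0.026 0.026 0.01 ]
blk [0.4716 0.1709 0.0456]
oil [0.4446 0.0847 0.0269]
```

View pics/c4.png

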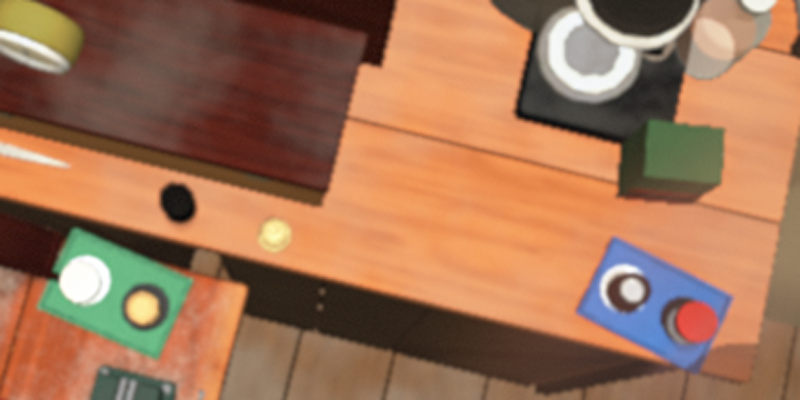

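The closing view shows all four things upright on their pads (tin about 4 mm off its pad's centre on each axis, the others 3 mm or less), with the oiler and black jar where they were.

```bash
python3 -c "
from bench import *
hold(0.3); print(job_done())"
```

```text
the job is handed in; nothing more can be done
None
```

Both kits are made up and the job is handed in: from the last top view, all four things stand upright within about 6 mm of their pad centres and the oiler and black jar have not moved, but the hand-in gave no verdict.

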